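# Turn the upside-down half sole over and set it on the gluing stand

## Robot

A 6-joint arm with a two-finger parallel gripper is mounted at the origin on the work surface. World frame = base frame: x ahead of the robot, y to its left, z up, the work surface at z = 0. Lengths are in m, angles in rad, forces in N, time in s.
With the tool pointing down it reaches from about 0.325 to 0.775 m from the base axis. Payload 9.3 kg.
Tool frame: the origin (TCP) lies at the very end of the fingers, on their centre line; the grasp point (between the pads) lies 19 mm behind it; z points along the fingers, x is the direction in which the jaws open and shut, and the axes are right-handed (so a half turn about z gives the same grasp; the last joint's range is limited). The gripper opens to 85 mm and grips with 20 to 120 N. Pads are 22 mm wide; open, the fingers measure 114 mm over their backs; the gripper's body (76 mm by 85 mm) begins 54 mm behind the grasp point. The pads swing forward as they close: fully open they stand 13 mm farther back than shut.
Start: joints at [-1.486, 0.259, 0.021, 1.334, 0, 1.418], TCP at [0.13, -0.535, 0.231] pointing down, gripper open.
Joint ranges: [-3.04, 3.04], [-0.91, 1.82], [-1.04, 1.36], [-1.92, 1.95], [-1.52, 1.45], [-3.14, 3.14]. Speed limits (rad/s): [2.22, 2.22, 2.79, 3.14, 3.14, 3.14].

## Interface

Orientations are given as a rotation vector (axis times angle).
In Python, from bench import monitor, vision, ctrl gives the robot as it stands.
- The arm moves only by the tool carry_out, never from a script. Its argument "commands" is a list of rows, each an object of numbers: "dx", "dy", "dz": the shift along the tool's x, y, z in cm; "roll": the turn about the tool's z in degrees. A call has 1 to 12 rows; each row shifts and turns the commanded pose from where the row before left it, along the tool's axes as they then stand; what a row does not reach is not made up. A row lasts 1/12 s, in which the tool goes at most 41.7 mm and 7.16 degrees, less where a joint would pass 70% of its speed; a pose out of reach is approached as far as the arm can. A call with a gripper value outside its range is refused whole. "grip" is the opening, from 0 (shut) to 1 (fully open), set as the call begins (left out, the last holds). The fingers move at their own pace and stop on an object; "squeeze" is the grip in N (left out, the last holds). Time passes only in rows, so rows that do not move let the fingers close. It gives the time, the measured TCP pose, the force and the opening at its end, in the units of the state.
- monitor.state(): the state, without advancing time (a new reading comes with each control period).
- vision.get_image(name): name is "scene" or "top" or "wrist"; returns a dict with "img" (420x560x3 uint8, red, green, blue), "fx", "fy", "cx", "cy" (pixels), "k1" (the pictures are not rectified: a ray, as slopes to the right and down, at radius r is drawn at 1 + k1 r^2 times it, then the intrinsics apply), "world_from_camera" (4x4, takes a point from camera to world coordinates). Camera axes: x right, y down, z forward; pixel columns grow to the right and rows downward; lengths in m; the calibration is good to about 2 mm. A picture is of the moment at which its call begins. There is no depth.
- ctrl.sign_off(): hands the job in, once; it reports no verdict.
The state is a dict: "clock": time; "q": joint angles; "joint_vel": joint speeds; "joint_efforts": joint torques, N m; "position": TCP position; "orientation": TCP orientation; "force": force on the tool from outside, world axes, zero at the start; "moment": the same for the moment, N m; "grip_width": finger opening in m.
Only numpy, scipy, OpenCV 4.12 (cv2) and the standard library are available. Lean on these libraries where they do the work, as an engineer would, in place of code of your own. Each camera call takes 0.05 s, during which the arm holds its last target. There are 200 camera calls.

## Task

At the shoemaker's bench, clear the wooden sanding paddle off the sloping gluing stand and lean it, handle up, in the free bay of the rack (the one with the paper ticket). Then take the half sole that was racked upside down, with its ribbed tread on top, turn it over and set it on the gluing stand: plain face up, rounded toe at the top, cut end resting on the ledge, flat on the slope, centred and square. Leave the other half sole and the tools standing around undisturbed.

Things in the scene. Friction and masses are not known exactly. Their poses are not given: they have to be found in the camera images.
- rack: Fixed plywood rack, 336 mm wide (y), 150 deep (x), 130 high: three sloping bays at y = -110, 0, 110 mm, 104 mm clear between 5 mm fins (12 mm proud, lowest 60 mm of the slope). Origin: centre of underside, z up. Slope: 100 mm long board leaning 40 deg from vertical, rising towards -x (robot side); up-slope u = (-0.643, 0, 0.766), outward normal n = (0.766, 0, 0.643). Ledge as on the stand.
- stand: Fixed steel gluing stand, 130 mm wide, one bay, no fins; profile, axes, u and n as the rack's. Origin: centre of underside. At the slope's foot (x = 30, z = 48 mm) a 26 mm deep ledge stands square to it. What leans here has its foot on the ledge, its back on the board, and overhangs the board's top edge freely: a finger fits under it there. The paddle leans here at the start.
- stand_seat (a point): Where the half sole's origin must finally be: middle of the stand's width, 82.5 mm up the slope from the ledge and 8 mm out of the slope: (-16.9, y, 116.3) mm in the stand's frame with y = 0. Axes parallel to the stand's.
- bay_0 (a point): The like point of the rack's bay at y = -110 mm (82.5 mm up-slope from the ledge, 8 mm out of the slope), in the rack's frame; axes parallel to the rack's. Any of the bays may be the free one.
- bay_1 (a point): The like point of the rack's bay at y = 0 mm (82.5 mm up-slope from the ledge, 8 mm out of the slope), in the rack's frame; axes parallel to the rack's. Any of the bays may be the free one.
- bay_2 (a point): The like point of the rack's bay at y = 110 mm (82.5 mm up-slope from the ledge, 8 mm out of the slope), in the rack's frame; axes parallel to the rack's. Any of the bays may be the free one.
- ticket: Blank paper ticket 70 x 45 mm, fixed flat on the slope of the free bay. Origin: that bay's point as described for bay_*, i.e. 8 mm above the paper. x up-slope, z out of the slope. The paddle may lie on it.
- half_sole_1: Stiff brown rubber half sole, 165 long, 80 wide (cut end 66), ~130 g, round toe r 40 mm. Plate 12 mm; tread face has six 4 mm high cross ribs 10 to 106 mm from the cut end; other face plain. Origin 82.5 mm from cut end, 8 mm from plain face and from rib tops. x to the toe, z out of the plain face. Starts UPSIDE DOWN in a rack bay: ribs up, cut end on ledge; top 65 mm overhangs the board, ribless there bar 6 mm.
- half_sole_2: Identical half sole in another bay, the right way up (plain face up, ribs down). To be left alone.
- paddle: Wooden sanding paddle 210 mm long, 16 mm thick, about 110 g: blade 50 mm wide from its foot to 115 mm, then a handle 30 mm wide up to the top; both faces alike. Origin: 82.5 mm from the foot, mid thickness. x along its length to the handle's end, z out of its upper face. Leans on the gluing stand, foot on the ledge, handle up, overhanging the board by 110 mm.
- glue_tin: Bystander: round tin, 72 mm across, 100 mm high; origin under its centre.
- hammer: Bystander: hammer lying flat on the bench.
- thread_cone: Bystander: black cone of thread, 64 mm across, 108 mm high; origin under its centre.

How it is judged:
By the outcome, as a careful person would: the job done as asked, in the order asked, and still so for the second after the job is handed in, with the robot touching nothing.
It also fails if it takes over 67 s, if anything falls off the work surface, if the arm or the gripper's body presses on something with over 40 N, if the wrist force passes 120 N, or if a joint passes its speed limit or range.

## Working session

There is one attempt and no reset: what is moved stays moved. The work goes in short steps, Python scripts to look and compute and a tool call to move; the robot and the scene stay as the last step left them, time stands still between calls to the robot, and variables do not carry over. Pictures are saved under pics/ and viewed, about 8 in all and at most 12, crops included, and the job is handed in when it is done.

Besides the shell and the picture viewer there is one more tool, called after "Emit:" as name(argument=value, ...) on one line, values as JSON. carry_out: Moves the arm, as the interface text tells. Its arguments: {"type":"object","properties":{"commands":{"type":"array"},"grip":{"type":"number"},"squeeze":{"type":"number"}},"required":["commands"]}

```bash
ls; mkdir -p pics; python3 - <<'E'
from bench import monitor, vision, ctrl
import cv2, pickle
s=monitor.state(); print(s)
for n in ("scene","top"):
    d=vision.get_image(n); pickle.dump(d,open(f"pics/{n}0.pkl","wb"))
    cv2.imwrite(f"pics/{n}0.png",cv2.resize(d["img"][:,:,::-1],(800,600),interpolation=cv2.INTER_CUBIC))
    print(n,{k:v for k,v in d.items() if k!="img"})
E
```

```text
pics
{'clock': 0.0, 'q': array([-1.48558656e+00,  2.59170800e-01,  2.07426339e-02,  1.33370837e+00,
       -1.72196499e-06,  1.41817741e+00]), 'joint_vel': array([ 0.00149267,  0.00021164,  0.0001303 , -0.0016194 ,  0.0009588 ,
       -0.00065269]), 'joint_efforts': array([ 1.66957498e-04, -5.55641520e+01,  3.44523597e+01,  1.37811358e-02,
       -2.53057160e-04, -1.32510596e-05]), 'position': array([ 0.1295356 , -0.53422514,  0.23067027]), 'orientation': array([-2.46852393e+00,  1.94160980e+00,  1.43911845e-03]), 'force': array([-0.11240384,  0.37738797,  1.31386897]), 'moment': array([0.02094938, 0.01764799, 0.01013809]), 'grip_width': 0.08537436014832159}
scene {'fx': 423.84172932999184, 'fy': 423.84172932999184, 'cx': 292.80029617278757, 'cy': 212.4120220402641, 'k1': -0.07656858094884636, 'world_from_camera': array([[ 0.78337088,  0.48781606, -0.38518249,  1.01150636],
       [ 0.62149363, -0.62343059,  0.47442593, -0.48632363],
       [-0.00870196, -0.61103993, -0.79155195,  0.86331785],
       [ 0.        ,  0.        ,  0.        ,  1.        ]])}
top {'fx': 426.61035006705083, 'fy': 426.61035006705083, 'cx': 279.20493955998126, 'cy': 206.6976699648849, 'k1': 0.009837429813689102, 'world_from_camera': array([[-0.00398511, -0.99396947,  0.1095847 ,  0.53391547],
       [-0.99996372,  0.00313598, -0.0079199 , -0.01726591],
       [ 0.00752848, -0.10961228, -0.99394591,  0.98472939],
       [ 0.        ,  0.        ,  0.        ,  1.        ]])}
```

View pics/top0.png

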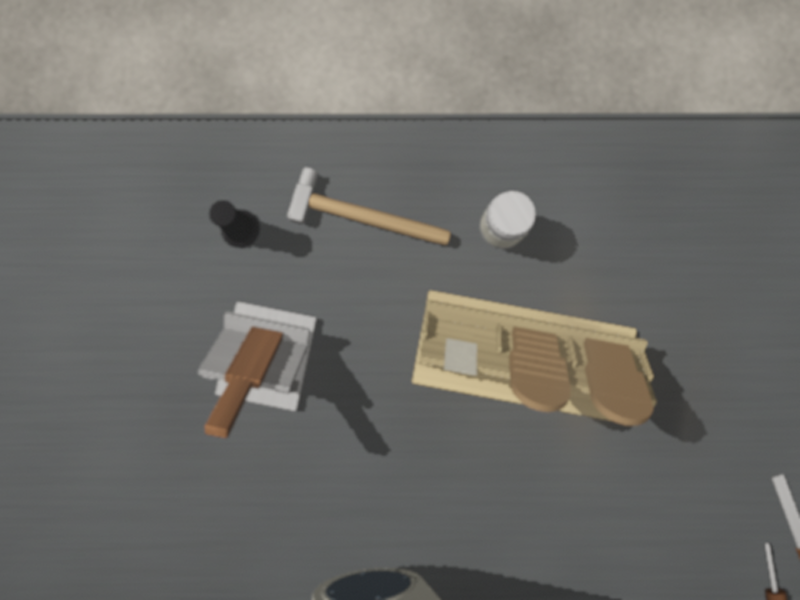

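View pics/scene0.png

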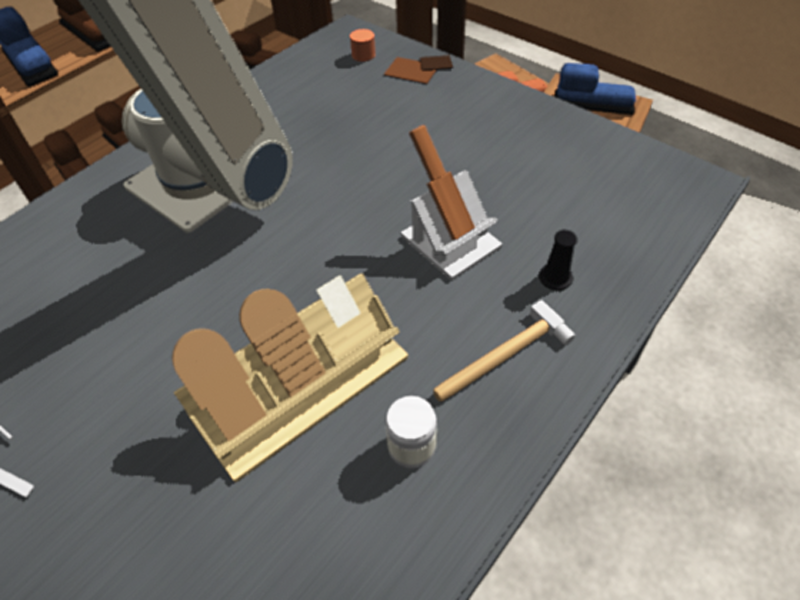

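```bash
cat > h.py <<'E'
import numpy as np, cv2, pickle
from scipy.optimize import least_squares
from scipy.spatial.transform import Rotation as R
U=np.array([-np.sin(np.radians(40)),0,np.cos(np.radians(40))]); N=np.array([np.cos(np.radians(40)),0,np.sin(np.radians(40))])
FOOT=np.array([.030,0,.048])
def proj(d,P):
    P=np.atleast_2d(P); T=np.linalg.inv(d["world_from_camera"]); c=P@T[:3,:3].T+T[:3,3]
    s=c[:,:2]/c[:,2:]; s=s*(1+d["k1"]*(s**2).sum(1,keepdims=True))
    return s*[d["fx"],d["fy"]]+[d["cx"],d["cy"]]
def ray(d,px):
    s0=(np.atleast_2d(px)-[d["cx"],d["cy"]])/[d["fx"],d["fy"]]; s=s0.copy()
    for _ in range(20): s=s0/(1+d["k1"]*(s**2).sum(1,keepdims=True))
    T=d["world_from_camera"]; v=np.c_[s,np.ones(len(s))]@T[:3,:3].T
    return T[:3,3],v
def atz(d,px,z):
    o,v=ray(d,px); return o+v*((z-o[2])/v[:,2])[:,None]
def pose(p): # x,y,yaw
    return lambda P: np.atleast_2d(P)@R.from_euler("z",p[2]).as_matrix().T+[p[0],p[1],0]
def slope(a,y,h=0): return FOOT+a*U+h*N+np.array([0,y,0])
def load(n): return pickle.load(open(f"pics/{n}.pkl","rb"))
def crop(d,lines,box,size,col=(0,255,0)):
    x0,y0,x1,y1=box; k=size[0]/(x1-x0)
    im=cv2.resize(d["img"][y0:y1,x0:x1,::-1],size,interpolation=cv2.INTER_CUBIC)
    for c,L in lines:
        q=((proj(d,L)+.5-[x0,y0])*k*16).astype(int); cv2.polylines(im,[q.reshape(-1,1,2)],False,c,1,cv2.LINE_AA,4)
    return im
def rackw(hw,z=0):
    f=pose
    return [np.array([[.075,hw,z],[.075,-hw,z],[-.075,-hw,z],[-.075,hw,z],[.075,hw,z]]),
            np.array([slope(0,hw,0),slope(0,-hw,0),slope(.1,-hw,0),slope(.1,hw,0),slope(0,hw,0)]),
            np.array([slope(0,hw,.026),slope(0,-hw,.026)])]
def plate(Tm,L,w): pass
E
python3 - <<'E'
from h import *
t=load("top0"); s=load("scene0")
px=np.array([[429,292],[637,330],[235,304],[316,319],[297,410],[217,395]])*.7
for z in (0,.01): print(z,np.round(atz(t,px,z),4).tolist())
px=np.array([[235,480],[407,355],[453,276],[501,244],[402,236]])*.7
print(np.round(atz(s,px,0),4).tolist())
E
```

```text
0 [[0.6477, -0.0742, 0.0], [0.5848, -0.4101, 0.0], [0.6291, 0.2402, 0.0], [0.6043, 0.109, 0.0], [0.4595, 0.1375, 0.0], [0.4837, 0.265, 0.0]]
0.01 [[0.6465, -0.0736, 0.01], [0.5842, -0.4062, 0.01], [0.6282, 0.2376, 0.01], [0.6036, 0.1077, 0.01], [0.4603, 0.136, 0.01], [0.4842, 0.2621, 0.01]]
[[0.5828, -0.3979, 0.0], [0.6448, -0.0669, 0.0], [0.6022, 0.1217, 0.0], [0.6274, 0.2453, 0.0], [0.4616, 0.143, 0.0]]
```

```bash
python3 - <<'E'
from h import *
t=load("top0"); s=load("scene0")
def fit(objs,p0):
    f=lambda p: np.concatenate([(proj(d,pose(p)(P))-q).ravel() for d,P,q in objs])
    r=least_squares(f,p0); print(np.round(r.x,4),np.round(r.fun,1)); return r.x
A=lambda *a: np.array(a)
rk=fit([(t,A([.075,.168,.006],[.075,-.168,.006]),A([429,292],[637,330])*.7),(s,A([.075,-.168,0],[.075,.168,0]),A([235,480],[407,355])*.7)],[.54,-.25,-.185])
st=fit([(t,A([.075,.065,.004],[.075,-.065,.004],[-.075,-.065,.004],[-.075,.065,.004]),A([235,304],[316,319],[297,410],[217,395])*.7),
 (s,A([.075,-.065,0],[.075,.065,0],[-.075,-.065,0]),A([453,276],[501,244],[402,236])*.7)],[.54,.19,-.185])
g=(0,255,0); b=(255,0,0)
def W(p,hw): return [(g,pose(p)(L)) for L in rackw(hw)]
def rect(p,yc,a0,a1,hy,h): return pose(p)(A(slope(a0,yc-hy,h),slope(a1,yc-hy,h),slope(a1,yc+hy,h),slope(a0,yc+hy,h),slope(a0,yc-hy,h)))
LR=W(rk,.168)+[(b,rect(rk,.11,.0475,.0475+.07,.0225,0)),(b,rect(rk,0,0,.165,.04,.012)),(b,rect(rk,-.11,0,.165,.04,.016))]
LS=W(st,.065)
v=np.vstack([np.hstack([crop(t,LR,(280,195,480,307),(500,280)),crop(t,LS,(130,200,236,299),(300,280))]),
 np.hstack([crop(s,LR,(110,180,300,345),(368,320)),crop(s,LS,(270,80,380,195),(306,320)),np.zeros((320,126,3),np.uint8)])])
cv2.imwrite("pics/fit1.png",v)
E
```

```text
[ 0.5413 -0.2227 -0.1871] [-1.   0.3 -2.6  0.3 -1.1  1.6 -0.8  1.6]
[ 0.5442  0.1893 -0.1773] [-0.4 -0.3 -1.6 -1.1 -0.7  0.4 -1.2  0.9 -0.8  3.  -0.4  1.4 -1.7  0.5]
```

View pics/fit1.png

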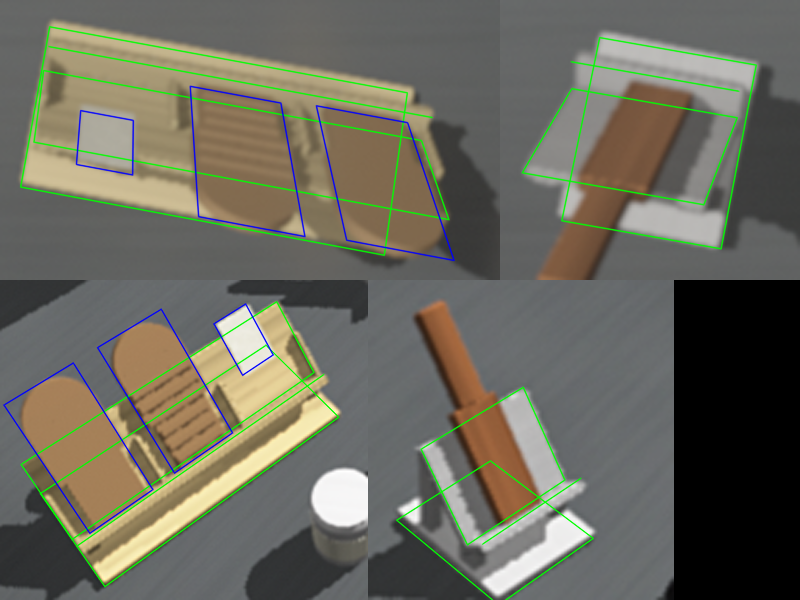

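```bash
cat >> h.py <<'E'
RK=[.5413,-.2227,-.1871]; ST=[.5442,.1893,-.1773]
def tool(): 
    from bench import monitor
    s=monitor.state(); M=R.from_rotvec(s["orientation"]).as_matrix(); return s,M
def pad(p,q,h=.016): # q: y of foot centre, phi, a of foot centre ; top-face outline
    c,s_=np.cos(q[1]),np.sin(q[1])
    L=[(0,-.025),(0,.025),(.115,.025),(.115,.015),(.21,.015),(.21,-.015),(.115,-.015),(.115,-.025),(0,-.025)]
    return pose(p)(np.array([slope(q[2]+a*c-y*s_,q[0]+a*s_+y*c,h) for a,y in L]))
E
python3 - <<'E'
from h import *
t=load("top0"); s=load("scene0")
tp=np.array([[635,82],[693,96],[580,182],[645,203]]); tp=(tp-[500,0])/2.83+[130,200]
tp=np.vstack([tp,np.array([[207,428],[228,434]])*.7])
sp=np.array([[415,313],[443,300],[452,410],[495,393]]); sp=(sp-[368,280])/2.78+[270,80]
def f(q):
    P=pad(ST,q); return np.concatenate([(proj(t,P[[1,0,2,7,4,5]])-tp).ravel(),(proj(s,P[[5,4,7,2]])-sp).ravel()])
r=least_squares(f,[0,.1,0]); print(np.round(r.x,4),np.round(r.fun.reshape(-1,2),1).tolist())
q=r.x; P=pad(ST,q)
v=np.hstack([crop(t,[((0,255,0),P)],(125,210,245,310),(400,333)),crop(s,[((0,255,0),P)],(275,80,395,180),(400,333))])
cv2.imwrite("pics/fit2.png",v)
E
```

```text
[-0.0092  0.0256  0.0007] [[-0.9, -0.2], [1.2, -0.8], [-1.0, -0.9], [1.1, -3.5], [-2.0, 0.1], [-0.1, -0.8], [-0.7, -0.8], [-1.6, -0.7], [-1.4, 1.0], [-2.3, -1.1]]
```

View pics/fit2.png

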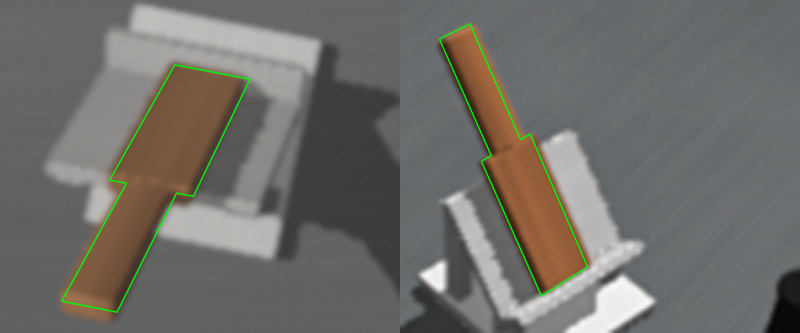

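```bash
cat >> h.py <<'E'
def plan(pts,yaw,start=None):
    """pts: world TCP way-points; yaw: tool-x angle (rad). prints roll then shifts (cm) in tool axes after roll"""
    s,M=tool(); a=np.arctan2(M[1,0],M[0,0]); r=-np.degrees((yaw-a+np.pi)%(2*np.pi)-np.pi)
    q6=s["q"][5]; print("clock %.2f tcp %s yaw %.1f F %s grip %.3f tilt %.4f"%(s["clock"],np.round(s["position"],4),np.degrees(a),np.round(s["force"],1),s["grip_width"],M[2,2]), "| roll deg %.1f q %s"%(r,np.round(s["q"],2)))
    X=np.array([np.cos(yaw),np.sin(yaw),0]); Z=np.array([0,0,-1.]); B=np.c_[X,np.cross(Z,X),Z]
    p=s["position"]
    for w in pts:
        d=(np.array(w)-p)@B*100; print("  to",np.round(w,4),"d cm",np.round(d,2),"rows>=%.1f"%(np.linalg.norm(d)/4.17)); p=np.array(w)
E
python3 - <<'E'
from h import *
q=[-.0092,.0256,0]
g=pose(ST)(slope(.18,q[0]+.18*q[1],.008))[0]; print("grasp",g)
tcp=g-[0,0,.019]
yaw=np.pi/2+ST[2]
plan([[.40,-.25,.33],[tcp[0],tcp[1],.33],tcp],yaw)
E
```

```text
grasp [0.46506412 0.19881455 0.1910303 ]
clock 0.10 tcp [ 0.1295 -0.5343  0.2307] yaw -76.4 F [-0.4  0.4 -0. ] grip 0.085 tilt -1.0000 | roll deg -156.2 q [-1.49  0.26  0.02  1.33 -0.    1.42]
  to [ 0.4  -0.25  0.33] d cm [32.75 21.61 -9.93] rows>=9.7
  to [0.4651 0.1988 0.33  ] d cm [45.33 -1.51  0.  ] rows>=10.9
  to [0.4651 0.1988 0.172 ] d cm [ 0.   0.  15.8] rows>=3.8
```

Emit:
carry_out(commands=[{"roll": -7.1, "dz": -0.8}, {"roll": -7.1, "dz": -0.8}, {"roll": -7.1, "dz": -0.8}, {"roll": -7.1, "dz": -0.8}, {"roll": -7.1, "dz": -0.8}, {"roll": -7.1, "dz": -0.8}, {"roll": -7.1, "dz": -0.8}, {"roll": -7.1, "dz": -0.8}, {"roll": -7.1, "dz": -0.8}, {"roll": -7.1, "dz": -0.8}, {"roll": -7.1, "dz": -0.8}, {"roll": -7.1, "dz": -0.8}], grip=1)

```text
invalid input at $.commands[0]: expected keys dx, dy, dz, roll
```

Emit:
carry_out(commands=[{"roll": -7.1}, {"roll": -7.1}, {"roll": -7.1}, {"roll": -7.1}, {"roll": -7.1}, {"roll": -7.1}, {"roll": -7.1}, {"roll": -7.1}, {"roll": -7.1}, {"roll": -7.1}])

```text
invalid input at $.commands[0]: expected keys dx, dy, dz, roll
```

Emit:
carry_out(commands=[{"dx": 2.73, "dy": 1.8}, {"dx": 2.73, "dy": 1.8}, {"dx": 2.73, "dy": 1.8}, {"dx": 2.73, "dy": 1.8}, {"dx": 2.73, "dy": 1.8}, {"dx": 2.73, "dy": 1.8}, {"dx": 2.73, "dy": 1.8}, {"dx": 2.73, "dy": 1.8}, {"dx": 2.73, "dy": 1.8}, {"dx": 2.73, "dy": 1.8}, {"dx": 2.73, "dy": 1.8}, {"dx": 2.73, "dy": 1.8}])

```text
invalid input at $.commands[0]: expected keys dx, dy, dz, roll
```

Emit:
carry_out(commands=[{"dx": 3.78}, {"dx": 3.78}, {"dx": 3.78}, {"dx": 3.78}, {"dx": 3.78}, {"dx": 3.78}, {"dx": 3.78}, {"dx": 3.78}, {"dx": 3.78}, {"dx": 3.78}, {"dx": 3.78}, {"dx": 3.78}])

```text
invalid input at $.commands[0]: expected keys dx, dy, dz, roll
```

```bash
python3 - <<'E'
from h import *
from bench import vision
q=[-.0092,.0256,0]
g=pose(ST)(slope(.18,q[0]+.18*q[1],.008))[0]; tcp=g-[0,0,.019]; plan([tcp],np.pi/2+ST[2])
d=vision.get_image("wrist"); pickle.dump(d,open("pics/w1.pkl","wb"))
b=(255,0,0)
L=[((0,255,0),pose(ST)(l)) for l in rackw(.065)]+[(b,pad(ST,q))]
cv2.imwrite("pics/w1.png",crop(d,L,(0,0,560,420),(720,540)))
E
```

```text
clock 0.10 tcp [ 0.1295 -0.5343  0.2307] yaw -76.4 F [-0.4  0.4 -0. ] grip 0.085 tilt -1.0000 | roll deg -156.2 q [-1.49  0.26  0.02  1.33 -0.    1.42]
  to [0.4651 0.1988 0.172 ] d cm [78.08 20.1   5.87] rows>=19.4
```

View pics/w1.png

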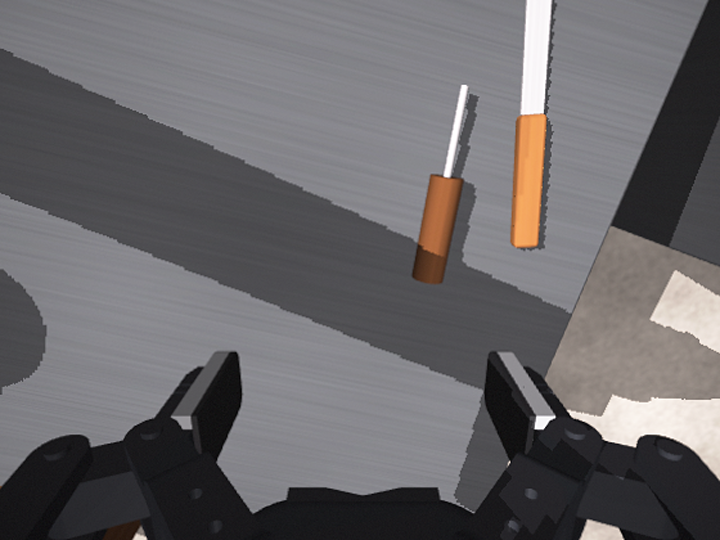

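Every row needs all four keys, so nothing moved. The wrist view shows only two idle tools and the open jaws. I'll send it again.

Emit:
carry_out(commands=[{"dx": 0, "dy": 0, "dz": -0.8, "roll": -7.1}, {"dx": 0, "dy": 0, "dz": -0.8, "roll": -7.1}, {"dx": 0, "dy": 0, "dz": -0.8, "roll": -7.1}, {"dx": 0, "dy": 0, "dz": -0.8, "roll": -7.1}, {"dx": 0, "dy": 0, "dz": -0.8, "roll": -7.1}, {"dx": 0, "dy": 0, "dz": -0.8, "roll": -7.1}, {"dx": 0, "dy": 0, "dz": -0.8, "roll": -7.1}, {"dx": 0, "dy": 0, "dz": -0.8, "roll": -7.1}, {"dx": 0, "dy": 0, "dz": -0.8, "roll": -7.1}, {"dx": 0, "dy": 0, "dz": -0.8, "roll": -7.1}, {"dx": 0, "dy": 0, "dz": -0.8, "roll": -7.1}, {"dx": 0, "dy": 0, "dz": -0.8, "roll": -7.1}], grip=1)

```text
clock: 1.15
position: [0.1295, -0.5344, 0.3274]
orientation: [-3.131, -0.251, 0.0]
force: [-0.5, -0.7, 0.2]
grip_width: 0.0853
```

Emit:
carry_out(commands=[{"dx": 0, "dy": 0, "dz": 0, "roll": -7.1}, {"dx": 0, "dy": 0, "dz": 0, "roll": -7.1}, {"dx": 0, "dy": 0, "dz": 0, "roll": -7.1}, {"dx": 0, "dy": 0, "dz": 0, "roll": -7.1}, {"dx": 0, "dy": 0, "dz": 0, "roll": -7.1}, {"dx": 0, "dy": 0, "dz": 0, "roll": -7.1}, {"dx": 0, "dy": 0, "dz": 0, "roll": -7.1}, {"dx": 0, "dy": 0, "dz": 0, "roll": -7.1}, {"dx": 0, "dy": 0, "dz": 0, "roll": -7.1}, {"dx": 0, "dy": 0, "dz": 0, "roll": -7.1}])

```text
clock: 1.98
position: [0.1295, -0.5344, 0.327]
orientation: [-2.403, -2.023, -0.001]
force: [-1.0, 1.6, 0.2]
grip_width: 0.0853
```

Emit:
carry_out(commands=[{"dx": 2.73, "dy": 1.8, "dz": 0, "roll": 0}, {"dx": 2.73, "dy": 1.8, "dz": 0, "roll": 0}, {"dx": 2.73, "dy": 1.8, "dz": 0, "roll": 0}, {"dx": 2.73, "dy": 1.8, "dz": 0, "roll": 0}, {"dx": 2.73, "dy": 1.8, "dz": 0, "roll": 0}, {"dx": 2.73, "dy": 1.8, "dz": 0, "roll": 0}, {"dx": 2.73, "dy": 1.8, "dz": 0, "roll": 0}, {"dx": 2.73, "dy": 1.8, "dz": 0, "roll": 0}, {"dx": 2.73, "dy": 1.8, "dz": 0, "roll": 0}, {"dx": 2.73, "dy": 1.8, "dz": 0, "roll": 0}, {"dx": 2.73, "dy": 1.8, "dz": 0, "roll": 0}, {"dx": 2.73, "dy": 1.8, "dz": 0, "roll": 0}])

```text
clock: 2.98
position: [0.4008, -0.2488, 0.3272]
orientation: [-2.41, -2.016, 0.0]
force: [0.8, -0.8, -0.3]
grip_width: 0.0854
```

Emit:
carry_out(commands=[{"dx": 3.78, "dy": 0, "dz": 0, "roll": 0}, {"dx": 3.78, "dy": 0, "dz": 0, "roll": 0}, {"dx": 3.78, "dy": 0, "dz": 0, "roll": 0}, {"dx": 3.78, "dy": 0, "dz": 0, "roll": 0}, {"dx": 3.78, "dy": 0, "dz": 0, "roll": 0}, {"dx": 3.78, "dy": 0, "dz": 0, "roll": 0}, {"dx": 3.78, "dy": 0, "dz": 0, "roll": 0}, {"dx": 3.78, "dy": 0, "dz": 0, "roll": 0}, {"dx": 3.78, "dy": 0, "dz": 0, "roll": 0}, {"dx": 3.78, "dy": 0, "dz": 0, "roll": 0}, {"dx": 3.78, "dy": 0, "dz": 0, "roll": 0}, {"dx": 0, "dy": 0, "dz": 0, "roll": 0}])

```text
clock: 3.98
position: [0.4737, 0.1642, 0.3265]
orientation: [-2.404, -2.02, -0.0]
force: [0.6, 0.1, -0.1]
grip_width: 0.0857
```

```bash
python3 - <<'E'
from h import *
from bench import vision
q=[-.0092,.0256,0]
g=pose(ST)(slope(.18,q[0]+.18*q[1],.008))[0]; tcp=g-[0,0,.019]; plan([tcp],np.pi/2+ST[2])
d=vision.get_image("wrist"); pickle.dump(d,open("pics/w2.pkl","wb"))
b=(255,0,0)
L=[((0,255,0),pose(ST)(l)) for l in rackw(.065)]+[(b,pad(ST,q))]
cv2.imwrite("pics/w2.png",crop(d,L,(0,0,560,420),(720,540)))
E
```

```text
clock 3.98 tcp [0.4737 0.1642 0.3265] yaw 80.1 F [ 0.6  0.1 -0.1] grip 0.086 tilt -1.0000 | roll deg 0.3 q [0.17 0.16 0.14 1.54 0.   0.34]
  to [0.4651 0.1988 0.172 ] d cm [ 3.25 -1.46 15.45] rows>=3.8
```

View pics/w2.png

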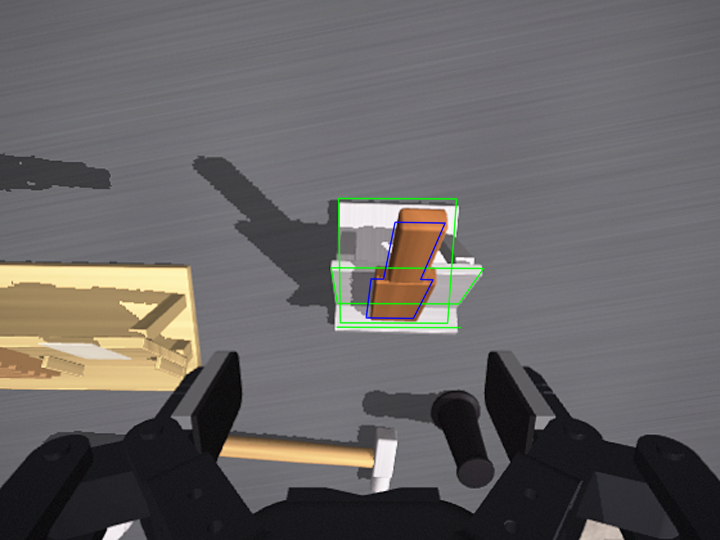

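Emit:
carry_out(commands=[{"dx": 1.7, "dy": -0.73, "dz": 0, "roll": 0}, {"dx": 1.7, "dy": -0.73, "dz": 0, "roll": 0}, {"dx": 0, "dy": 0, "dz": 3.1, "roll": 0}, {"dx": 0, "dy": 0, "dz": 3.1, "roll": 0}, {"dx": 0, "dy": 0, "dz": 3.1, "roll": 0}, {"dx": 0, "dy": 0, "dz": 3.1, "roll": 0}, {"dx": 0, "dy": 0, "dz": 3.05, "roll": 0}, {"dx": 0, "dy": 0, "dz": 0, "roll": 0}, {"dx": 0, "dy": 0, "dz": 0, "roll": 0}])

```text
clock: 4.78
position: [0.4645, 0.1941, 0.1725]
orientation: [-2.41, -2.014, 0.004]
force: [1.0, 0.1, 0.4]
grip_width: 0.0852
```

Emit:
carry_out(commands=[{"dx": 0, "dy": 0, "dz": 0, "roll": 0}, {"dx": 0, "dy": 0, "dz": 0, "roll": 0}, {"dx": 0, "dy": 0, "dz": 0, "roll": 0}, {"dx": 0, "dy": 0, "dz": 0, "roll": 0}, {"dx": 0, "dy": 0, "dz": 0, "roll": 0}, {"dx": 0, "dy": 0, "dz": 0, "roll": 0}, {"dx": 0, "dy": 0, "dz": 0, "roll": 0}, {"dx": 0, "dy": 0, "dz": 0, "roll": 0}], grip=0, squeeze=60)

```text
clock: 5.45
position: [0.4656, 0.1953, 0.1737]
orientation: [2.409, 2.015, 0.003]
force: [-0.6, 1.2, 6.0]
grip_width: 0.0291
```

```bash
python3 - <<'E'
from h import *
from bench import vision
q=[-.0092,.0256,0]
g=pose(ST)(slope(.18,q[0]+.18*q[1],.008))[0]; tcp=g-[0,0,.019]; plan([tcp],np.pi/2+ST[2])
E
```

```text
clock 5.45 tcp [0.4656 0.1953 0.1737] yaw 79.8 F [-0.6  1.2  6. ] grip 0.029 tilt -1.0000 | roll deg -0.0 q [ 0.23  0.21 -0.2   1.16  0.    0.41]
  to [0.4651 0.1988 0.172 ] d cm [ 0.34 -0.11  0.17] rows>=0.1
```

```bash
python3 - <<'E'
from h import *
s,M=tool(); p=s["position"]
l=R.from_euler("z",-ST[2]).apply(p-[ST[0],ST[1],0]); print("in stand frame",l)
w=pose(RK)([l[0],.11,l[2]])[0]
plan([p+[0,0,.12],w+[0,0,.12],w+[0,0,.004]],np.pi/2+RK[2])
E
```

```text
in stand frame [-0.07845704 -0.0079621   0.17372574]
clock 5.45 tcp [0.4656 0.1953 0.1737] yaw 79.8 F [-0.6  1.2  6. ] grip 0.029 tilt -1.0000 | roll deg 0.5 q [ 0.23  0.21 -0.2   1.16  0.    0.41]
  to [0.4656 0.1953 0.2937] d cm [  0.   0. -12.] rows>=2.9
  to [ 0.4847 -0.1     0.2937] d cm [-28.66   7.37   0.  ] rows>=7.1
  to [ 0.4847 -0.1     0.1777] d cm [ 0.   0.  11.6] rows>=2.8
```

Emit:
carry_out(commands=[{"dx": 0, "dy": 0, "dz": -1, "roll": 0}, {"dx": 0, "dy": 0, "dz": -2, "roll": 0}, {"dx": 0, "dy": 0, "dz": -3, "roll": 0}, {"dx": 0, "dy": 0, "dz": -3, "roll": 0.5}, {"dx": 0, "dy": 0, "dz": -2, "roll": 0}, {"dx": 0, "dy": 0, "dz": -1, "roll": 0}])

```text
clock: 5.95
position: [0.4655, 0.1952, 0.2959]
orientation: [2.417, 2.004, 0.005]
force: [0.5, -0.1, -1.9]
grip_width: 0.0289
```

Emit:
carry_out(commands=[{"dx": -1.3, "dy": 0.33, "dz": 0, "roll": 0}, {"dx": -2.6, "dy": 0.67, "dz": 0, "roll": 0}, {"dx": -2.6, "dy": 0.67, "dz": 0, "roll": 0}, {"dx": -2.6, "dy": 0.67, "dz": 0, "roll": 0}, {"dx": -2.6, "dy": 0.67, "dz": 0, "roll": 0}, {"dx": -2.6, "dy": 0.67, "dz": 0, "roll": 0}, {"dx": -2.6, "dy": 0.67, "dz": 0, "roll": 0}, {"dx": -2.6, "dy": 0.67, "dz": 0, "roll": 0}, {"dx": -2.6, "dy": 0.67, "dz": 0, "roll": 0}, {"dx": -2.6, "dy": 0.67, "dz": 0, "roll": 0}, {"dx": -2.6, "dy": 0.67, "dz": 0, "roll": 0}, {"dx": -1.36, "dy": 0.34, "dz": 0, "roll": 0}])

```text
clock: 6.95
position: [0.4841, -0.1026, 0.292]
orientation: [-2.419, -2.003, 0.002]
force: [0.5, -0.1, -1.7]
grip_width: 0.0292
```

```bash
python3 - <<'E'
from h import *
from bench import vision
w=np.array([.4847,-.1,.1777]); plan([w+[0,0,.116],w],np.pi/2+RK[2])
d=vision.get_image("scene"); e=vision.get_image("top"); pickle.dump((d,e),open("pics/s2.pkl","wb"))
sh=np.array([0,0,.116])
L=[((0,255,0),pose(RK)(l)) for l in rackw(.168)]+[((255,0,0),pad(RK,[.11,0,0])+sh)]
cv2.imwrite("pics/s2.png",np.hstack([crop(d,L,(100,90,330,345),(400,443)),crop(e,L,(230,150,460,405),(400,443))]))
E
```

```text
clock 6.95 tcp [ 0.4841 -0.1026  0.292 ] yaw 79.2 F [ 0.5 -0.1 -1.7] grip 0.029 tilt -1.0000 | roll deg -0.0 q [-0.38  0.15  0.04  1.46 -0.   -0.19]
  to [ 0.4847 -0.1     0.2937] d cm [ 0.27  0.01 -0.17] rows>=0.1
  to [ 0.4847 -0.1     0.1777] d cm [ 0.   0.  11.6] rows>=2.8
```

View pics/s2.png

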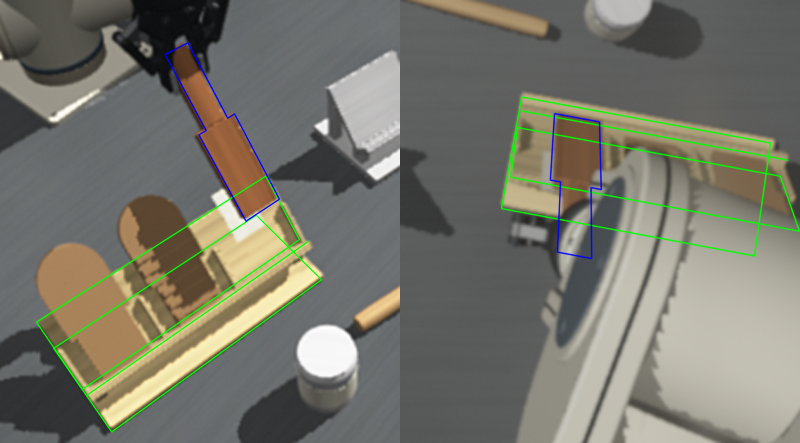

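Emit:
carry_out(commands=[{"dx": 0.2, "dy": 0, "dz": 1, "roll": 0}, {"dx": 0, "dy": 0, "dz": 2, "roll": 0}, {"dx": 0, "dy": 0, "dz": 2.5, "roll": 0}, {"dx": 0, "dy": 0, "dz": 2.2, "roll": 0}, {"dx": 0, "dy": 0, "dz": 1.5, "roll": 0}, {"dx": 0, "dy": 0, "dz": 1, "roll": 0}, {"dx": 0, "dy": 0, "dz": 0.5, "roll": 0}, {"dx": 0, "dy": 0, "dz": 0.4, "roll": 0}, {"dx": 0, "dy": 0, "dz": 0.3, "roll": 0}, {"dx": 0, "dy": 0, "dz": 0, "roll": 0}, {"dx": 0, "dy": 0, "dz": 0, "roll": 0}])

```text
clock: 7.97
position: [0.4851, -0.0983, 0.1793]
orientation: [2.418, 2.005, 0.001]
force: [1.0, 0.5, -0.8]
grip_width: 0.0294
```

```bash
python3 - <<'E'
from h import *
w=np.array([.4847,-.1,.1737]); plan([w],np.pi/2+RK[2])
E
```

```text
clock 7.97 tcp [ 0.4851 -0.0983  0.1793] yaw 79.3 F [ 1.   0.5 -0.8] grip 0.029 tilt -1.0000 | roll deg 0.1 q [-0.37  0.19 -0.21  1.17  0.   -0.18]
  to [ 0.4847 -0.1     0.1737] d cm [-0.18 -0.01  0.56] rows>=0.1
```

Creep down until contact, then release and rise.

Emit:
carry_out(commands=[{"dx": 0, "dy": 0, "dz": 0.15, "roll": 0}, {"dx": 0, "dy": 0, "dz": 0.15, "roll": 0}, {"dx": 0, "dy": 0, "dz": 0.1, "roll": 0}, {"dx": 0, "dy": 0, "dz": 0, "roll": 0}])

```text
clock: 8.3
position: [0.4854, -0.0985, 0.1751]
orientation: [2.417, 2.004, 0.001]
force: [3.2, -0.2, 0.1]
grip_width: 0.0294
```

Emit:
carry_out(commands=[{"dx": 0, "dy": 0, "dz": 0, "roll": 0}, {"dx": 0, "dy": 0, "dz": 0, "roll": 0}, {"dx": 0, "dy": 0, "dz": 0, "roll": 0}, {"dx": 0, "dy": 0, "dz": 0, "roll": 0}, {"dx": 0, "dy": 0, "dz": 0, "roll": 0}, {"dx": 0, "dy": 0, "dz": 0, "roll": 0}], grip=0.6)

```text
clock: 8.8
position: [0.4848, -0.0982, 0.1747]
orientation: [-2.418, -2.005, 0.0]
force: [0.0, 0.4, -1.2]
grip_width: 0.0515
```

Emit:
carry_out(commands=[{"dx": 0, "dy": 0, "dz": -1, "roll": 0}, {"dx": 0, "dy": 0, "dz": -3, "roll": 0}, {"dx": 0, "dy": 0, "dz": -4, "roll": 0}, {"dx": 0, "dy": 0, "dz": -3, "roll": 0}, {"dx": 0, "dy": 0, "dz": -1, "roll": 0}, {"dx": 0, "dy": 0, "dz": 0, "roll": 0}])

```text
clock: 9.3
position: [0.4857, -0.0986, 0.298]
orientation: [2.415, 2.002, 0.004]
force: [-0.2, 0.0, -0.8]
grip_width: 0.0508
```

```bash
python3 - <<'E'
from h import *
from bench import vision
g=pose(RK)(slope(.142,0,.006))[0]; print("grasp",g); tcp=g-[0,0,.019]
plan([[tcp[0],tcp[1],.3],tcp],RK[2]); 
d=vision.get_image("scene"); w=vision.get_image("wrist"); pickle.dump((d,w),open("pics/s3.pkl","wb"))
b=(255,0,0)
sole=pose(RK)(np.array([slope(0,.033,.012),slope(.1,.04,.012)]+[slope(.125+.04*np.sin(a),.04*np.cos(a),.012) for a in np.linspace(0,np.pi,15)]+[slope(0,-.033,.012)]))
L=[((0,255,0),pose(RK)(l)) for l in rackw(.168)]+[(b,pad(RK,[.11,0,0])),(b,sole)]
cv2.imwrite("pics/s3.png",np.hstack([crop(d,L,(100,160,330,360),(400,348)),crop(w,L,(0,0,560,420),(400,300))] if 0 else [crop(d,L,(100,160,330,360),(345,300)),crop(w,L,(0,0,560,420),(400,300))]))
E
```

```text
grasp [ 0.48560961 -0.21215702  0.16063504]
clock 9.30 tcp [ 0.4857 -0.0986  0.298 ] yaw 79.3 F [-0.2  0.  -0.8] grip 0.051 tilt -1.0000 | roll deg 90.0 q [-0.37  0.15  0.05  1.46 -0.   -0.18]
  to [ 0.4856 -0.2122  0.3   ] d cm [ 2.1  11.16 -0.2 ] rows>=2.7
  to [ 0.4856 -0.2122  0.1416] d cm [ 0.    0.   15.84] rows>=3.8
```

View pics/s3.png

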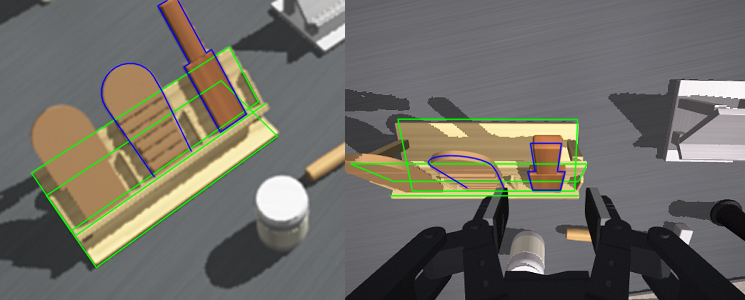

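Emit:
carry_out(commands=[{"dx": 0, "dy": 0, "dz": 0, "roll": -7}, {"dx": 0, "dy": 0, "dz": 0, "roll": -7}, {"dx": 0, "dy": 0, "dz": 0, "roll": -7}, {"dx": 0, "dy": 0, "dz": 0, "roll": -7}, {"dx": 0, "dy": 0, "dz": 0, "roll": -7}, {"dx": 0, "dy": 0, "dz": 0, "roll": -7}, {"dx": 0, "dy": 0, "dz": 0, "roll": -7}, {"dx": 0, "dy": 0, "dz": 0, "roll": -7}, {"dx": 0, "dy": 0, "dz": 0, "roll": -7}, {"dx": 0, "dy": 0, "dz": 0, "roll": -7}, {"dx": 0, "dy": 0, "dz": 0, "roll": -7}, {"dx": 0, "dy": 0, "dz": 0, "roll": -7}], grip=1)

```text
clock: 10.4
position: [0.4842, -0.098, 0.2929]
orientation: [-0.446, -3.107, -0.001]
force: [-0.4, -0.1, -0.0]
grip_width: 0.0851
```

Emit:
carry_out(commands=[{"dx": 0, "dy": 0, "dz": 0, "roll": -6}, {"dx": -0.7, "dy": -2.8, "dz": 0, "roll": 0}, {"dx": -0.7, "dy": -2.8, "dz": 0, "roll": 0}, {"dx": -0.7, "dy": -2.8, "dz": 0, "roll": 0}, {"dx": -0.7, "dy": -2.8, "dz": 0, "roll": 0}, {"dx": 0, "dy": 0, "dz": 0, "roll": 0}, {"dx": 0, "dy": 0, "dz": 0, "roll": 0}])

```text
clock: 10.98
position: [0.491, -0.2145, 0.2925]
orientation: [-0.296, -3.124, -0.003]
force: [0.4, -0.1, -0.5]
grip_width: 0.0855
```

```bash
cat >> h.py <<'E'
def soleout(p,y=0,phi=0,h=.012,a0=0):
    L=[(0,.033),(.1,.04)]+[(.125+.04*np.sin(a),.04*np.cos(a)) for a in np.linspace(0,np.pi,15)]+[(.1,-.04),(0,-.033),(0,.033)]
    c,s_=np.cos(phi),np.sin(phi)
    return pose(p)(np.array([slope(a0+a*c-b*s_,y+a*s_+b*c,h) for a,b in L]))
E
python3 - <<'E'
from h import *
from bench import vision
g=pose(RK)(slope(.142,0,.006)+[.008,0,0])[0]; tcp=g-[0,0,.019]
plan([[tcp[0],tcp[1],.3],tcp],RK[2]+np.pi)
t=vision.get_image("top"); w=vision.get_image("wrist"); pickle.dump((t,w),open("pics/s4.pkl","wb"))
b=(255,0,0); L=[((0,255,0),pose(RK)(l)) for l in rackw(.168)]+[(b,soleout(RK))]
s=load("scene0")
cv2.imwrite("pics/s4.png",np.hstack([crop(w,L,(0,0,560,420),(480,360)),crop(s,L,(150,190,260,300),(320,320)).repeat(1,0)[:0+360] if 0 else cv2.copyMakeBorder(crop(s,L,(150,190,260,300),(320,320)),0,40,0,0,cv2.BORDER_CONSTANT)]))
E
```

```text
clock 10.98 tcp [ 0.491  -0.2145  0.2925] yaw 169.2 F [ 0.4 -0.1 -0.5] grip 0.085 tilt -1.0000 | roll deg -0.1 q [-0.57  0.23  0.13  1.48  0.   -1.95]
  to [ 0.4935 -0.2136  0.3   ] d cm [-0.23  0.13 -0.75] rows>=0.2
  to [ 0.4935 -0.2136  0.1416] d cm [ 0.    0.   15.84] rows>=3.8
```

View pics/s4.png

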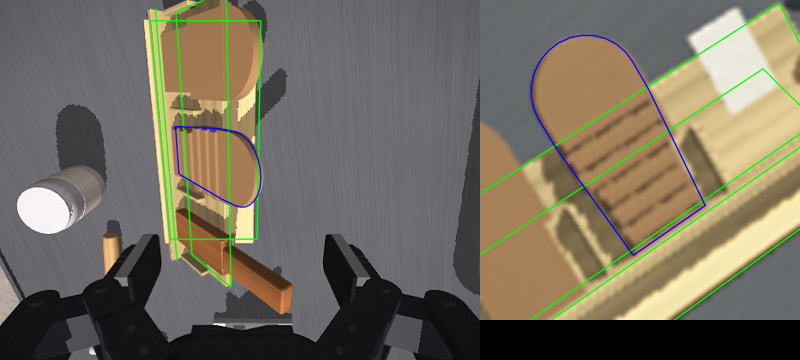

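Emit:
carry_out(commands=[{"dx": -0.2, "dy": 0.1, "dz": 1, "roll": 0}, {"dx": 0, "dy": 0, "dz": 3, "roll": 0}, {"dx": 0, "dy": 0, "dz": 3.5, "roll": 0}, {"dx": 0, "dy": 0, "dz": 3.5, "roll": 0}, {"dx": 0, "dy": 0, "dz": 2.5, "roll": 0}, {"dx": 0, "dy": 0, "dz": 1.5, "roll": 0}, {"dx": 0, "dy": 0, "dz": 0, "roll": 0}, {"dx": 0, "dy": 0, "dz": 0, "roll": 0}])

```text
clock: 11.75
position: [0.4934, -0.2117, 0.1443]
orientation: [-0.29, -3.127, -0.001]
force: [1.6, 0.2, -0.1]
grip_width: 0.0855
```

Emit:
carry_out(commands=[{"dx": 0, "dy": 0, "dz": 0, "roll": 0}, {"dx": 0, "dy": 0, "dz": 0, "roll": 0}, {"dx": 0, "dy": 0, "dz": 0, "roll": 0}, {"dx": 0, "dy": 0, "dz": 0, "roll": 0}, {"dx": 0, "dy": 0, "dz": 0, "roll": 0}, {"dx": 0, "dy": 0, "dz": 0, "roll": 0}], grip=0.5, squeeze=20)

```text
clock: 12.25
position: [0.4936, -0.2129, 0.1451]
orientation: [0.292, 3.128, -0.0]
force: [-0.8, 1.3, 0.9]
grip_width: 0.0428
```

```bash
python3 - <<'E'
from h import *
pts=[]
for th,off in ((30,8),(20,8),(10,10),(2,8)):
    t=np.radians(th); x=.0392-.142*np.sin(t)-.006*np.cos(t)+off/1000; z=.0557+.142*np.cos(t)-.006*np.sin(t)
    pts.append(pose(RK)([x,0,z-.019])[0])
plan(pts,RK[2]+np.pi)
E
```

```text
clock 12.25 tcp [ 0.4936 -0.2129  0.1451] yaw 169.3 F [-0.8  1.3  0.9] grip 0.043 tilt -1.0000 | roll deg 0.0 q [-0.56  0.28 -0.18  1.12 -0.   -1.95]
  to [ 0.5128 -0.2173  0.1567] d cm [-1.97 -0.07 -1.16] rows>=0.5
  to [ 0.5344 -0.2214  0.1681] d cm [-2.2   0.   -1.14] rows>=0.6
  to [ 0.5596 -0.2262  0.1755] d cm [-2.56  0.   -0.74] rows>=0.6
  to [ 0.5769 -0.2294  0.1784] d cm [-1.76 -0.   -0.29] rows>=0.4
```

Emit:
carry_out(commands=[{"dx": -0.66, "dy": 0, "dz": -0.39, "roll": 0}, {"dx": -0.66, "dy": 0, "dz": -0.39, "roll": 0}, {"dx": -0.66, "dy": 0, "dz": -0.38, "roll": 0}, {"dx": -0.73, "dy": 0, "dz": -0.38, "roll": 0}, {"dx": -0.73, "dy": 0, "dz": -0.38, "roll": 0}, {"dx": -0.73, "dy": 0, "dz": -0.38, "roll": 0}, {"dx": -0.64, "dy": 0, "dz": -0.19, "roll": 0}, {"dx": -0.64, "dy": 0, "dz": -0.19, "roll": 0}, {"dx": -0.64, "dy": 0, "dz": -0.18, "roll": 0}, {"dx": -0.64, "dy": 0, "dz": -0.18, "roll": 0}, {"dx": 0, "dy": 0, "dz": 0, "roll": 0}])

```text
clock: 13.17
position: [0.5611, -0.2256, 0.1752]
orientation: [0.292, 3.127, -0.0]
force: [0.5, 0.1, -0.4]
grip_width: 0.0429
```

Emit:
carry_out(commands=[{"dx": -0.44, "dy": 0, "dz": -0.07, "roll": 0}, {"dx": -0.44, "dy": 0, "dz": -0.07, "roll": 0}, {"dx": -0.44, "dy": 0, "dz": -0.07, "roll": 0}, {"dx": -0.44, "dy": 0, "dz": -0.08, "roll": 0}, {"dx": 0, "dy": 0, "dz": 0, "roll": 0}], grip=0.38)

```text
clock: 13.58
position: [0.578, -0.2288, 0.1781]
orientation: [0.292, 3.128, -0.0]
force: [0.4, -0.1, 0.2]
grip_width: 0.0319
```

```bash
python3 - <<'E'
from h import *
from bench import vision
plan([pose(RK)([.036,0,.181])[0]],RK[2]+np.pi)
s=vision.get_image("scene"); w=vision.get_image("wrist")
cv2.imwrite("pics/s5.png",np.hstack([crop(s,[],(120,80,320,300),(364,400)),crop(w,[],(60,100,500,420),(436,317)) if 0 else cv2.copyMakeBorder(crop(w,[],(60,100,500,420),(436,317)),0,83,0,0,cv2.BORDER_CONSTANT)]))
E
```

```text
clock 13.58 tcp [ 0.578  -0.2288  0.1781] yaw 169.3 F [ 0.4 -0.1  0.2] grip 0.032 tilt -1.0000 | roll deg 0.0 q [-0.51  0.4   0.09  1.26  0.   -1.9 ]
  to [ 0.5767 -0.2294  0.181 ] d cm [ 0.12 -0.08 -0.29] rows>=0.1
```

View pics/s5.png

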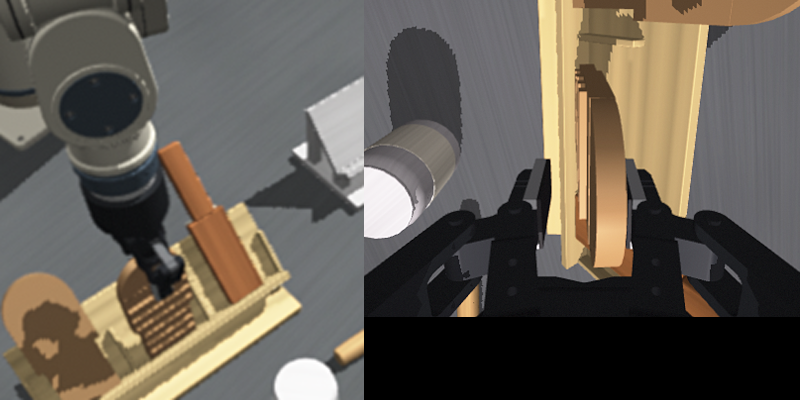

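Emit:
carry_out(commands=[{"dx": 0, "dy": 0, "dz": 0, "roll": 0}, {"dx": 0, "dy": 0, "dz": 0, "roll": 0}, {"dx": 0, "dy": 0, "dz": 0, "roll": 0}, {"dx": 0, "dy": 0, "dz": 0, "roll": 0}, {"dx": 0, "dy": 0, "dz": 0, "roll": 0}, {"dx": 0, "dy": 0, "dz": 0, "roll": 0}], grip=0, squeeze=50)

```text
clock: 14.18
position: [0.5768, -0.2285, 0.1781]
orientation: [-0.292, -3.127, -0.0]
force: [-2.9, 0.0, 2.0]
grip_width: 0.0114
```

Emit:
carry_out(commands=[{"dx": 0, "dy": 0, "dz": -0.5, "roll": 0}, {"dx": 0, "dy": 0, "dz": -1.5, "roll": 0}, {"dx": 0, "dy": 0, "dz": -2.5, "roll": 0}, {"dx": 0, "dy": 0, "dz": -3, "roll": 0}, {"dx": 0, "dy": 0, "dz": -3, "roll": 0}, {"dx": 0, "dy": 0, "dz": -2, "roll": 0}, {"dx": 0, "dy": 0, "dz": -0.5, "roll": 0}, {"dx": 0, "dy": 0, "dz": 0, "roll": 0}])

```text
clock: 14.85
position: [0.5779, -0.2289, 0.3094]
orientation: [0.292, 3.125, -0.002]
force: [-0.6, 0.5, -1.1]
grip_width: 0.0111
```

```bash
python3 - <<'E'
from h import *
c=pose(ST)([.0393,0,.0609+.123])[0]
plan([[.50,-.05,.31],[c[0],c[1],.31],c],ST[2])
E
```

```text
clock 14.85 tcp [ 0.5779 -0.2289  0.3094] yaw 169.3 F [-0.6  0.5 -1.1] grip 0.011 tilt -1.0000 | roll deg 179.5 q [-0.51  0.38  0.39  1.58  0.   -1.9 ]
  to [ 0.5  -0.05  0.31] d cm [-10.82 -16.24  -0.06] rows>=4.7
  to [0.5829 0.1824 0.31  ] d cm [  4.06 -24.33   0.  ] rows>=5.9
  to [0.5829 0.1824 0.1839] d cm [ 0.    0.   12.61] rows>=3.0
```

Emit:
carry_out(commands=[{"dx": 0, "dy": 0, "dz": 0, "roll": 6.9}, {"dx": 0, "dy": 0, "dz": 0, "roll": 6.9}, {"dx": 0, "dy": 0, "dz": 0, "roll": 6.9}, {"dx": 0, "dy": 0, "dz": 0, "roll": 6.9}, {"dx": 0, "dy": 0, "dz": 0, "roll": 6.9}, {"dx": 0, "dy": 0, "dz": 0, "roll": 6.9}, {"dx": 0, "dy": 0, "dz": 0, "roll": 6.9}, {"dx": 0, "dy": 0, "dz": 0, "roll": 6.9}, {"dx": 0, "dy": 0, "dz": 0, "roll": 6.9}, {"dx": 0, "dy": 0, "dz": 0, "roll": 6.9}, {"dx": 0, "dy": 0, "dz": 0, "roll": 6.9}, {"dx": 0, "dy": 0, "dz": 0, "roll": 6.9}])

```text
clock: 15.85
position: [0.577, -0.2285, 0.3058]
orientation: [-2.292, -2.144, 0.001]
force: [0.4, 0.4, -0.9]
grip_width: 0.0111
```

Emit:
carry_out(commands=[{"dx": 0, "dy": 0, "dz": 0, "roll": 6.9}, {"dx": 0, "dy": 0, "dz": 0, "roll": 6.9}, {"dx": 0, "dy": 0, "dz": 0, "roll": 6.9}, {"dx": 0, "dy": 0, "dz": 0, "roll": 6.9}, {"dx": 0, "dy": 0, "dz": 0, "roll": 6.9}, {"dx": 0, "dy": 0, "dz": 0, "roll": 6.9}, {"dx": 0, "dy": 0, "dz": 0, "roll": 6.9}, {"dx": 0, "dy": 0, "dz": 0, "roll": 6.9}, {"dx": 0, "dy": 0, "dz": 0, "roll": 6.9}, {"dx": 0, "dy": 0, "dz": 0, "roll": 6.9}, {"dx": 0, "dy": 0, "dz": 0, "roll": 6.9}, {"dx": 0, "dy": 0, "dz": 0, "roll": 6.9}])

```text
clock: 16.85
position: [0.577, -0.2285, 0.3058]
orientation: [-3.139, -0.093, 0.004]
force: [0.3, 0.5, -1.5]
grip_width: 0.0114
```

Emit:
carry_out(commands=[{"dx": 0, "dy": 0, "dz": 0, "roll": 6.9}, {"dx": 0, "dy": 0, "dz": 0, "roll": 6.9}, {"dx": -0.3, "dy": -1.6, "dz": 0, "roll": 0}, {"dx": -0.5, "dy": -3, "dz": 0, "roll": 0}, {"dx": -0.6, "dy": -4, "dz": 0, "roll": 0}, {"dx": -0.7, "dy": -4, "dz": 0, "roll": 0}, {"dx": -0.7, "dy": -4, "dz": 0, "roll": 0}, {"dx": -0.7, "dy": -4, "dz": 0, "roll": 0}, {"dx": -0.7, "dy": -4, "dz": 0, "roll": 0}, {"dx": -0.7, "dy": -4, "dz": 0, "roll": 0}, {"dx": -0.7, "dy": -4, "dz": 0, "roll": 0}, {"dx": -0.6, "dy": -4, "dz": 0, "roll": 0}])

```text
clock: 17.85
position: [0.579, 0.1452, 0.3067]
orientation: [3.13, -0.272, -0.003]
force: [0.6, 0.2, -1.6]
grip_width: 0.0113
```

Emit:
carry_out(commands=[{"dx": -0.3, "dy": -2.5, "dz": 0, "roll": 0}, {"dx": -0.2, "dy": -1.5, "dz": 0, "roll": 0}, {"dx": 0, "dy": 0, "dz": 0, "roll": 0}, {"dx": 0, "dy": 0, "dz": 0, "roll": 0}])

```text
clock: 18.18
position: [0.5818, 0.1834, 0.3069]
orientation: [3.129, -0.272, -0.002]
force: [0.2, -0.2, -1.7]
grip_width: 0.0118
```

```bash
python3 - <<'E'
from h import *
from bench import vision
c=pose(ST)([.0393,0,.0609+.123])[0]
plan([[c[0],c[1],.31],c],ST[2])
s,M=tool(); p=s["position"]; yaw=np.arctan2(M[1,0],M[0,0])
# predicted sole front (plain) face outline, vertical, plain face at tool +x? toward +x
Y=np.array([-np.sin(yaw),np.cos(yaw),0]); X=np.array([np.cos(yaw),np.sin(yaw),0]); Zv=np.array([0,0,1.])
f=p-[0,0,.123]+.006*X
L=[(0,.033),(.1,.04)]+[(.125+.04*np.sin(a),.04*np.cos(a)) for a in np.linspace(0,np.pi,15)]+[(.1,-.04),(0,-.033),(0,.033)]
P=np.array([f+a*Zv+b*Y for a,b in L])
d=vision.get_image("scene"); w=vision.get_image("wrist"); pickle.dump((d,w,P),open("pics/s6.pkl","wb"))
lines=[((0,255,0),P)]+[((255,0,0),pose(ST)(l)) for l in rackw(.065)]
cv2.imwrite("pics/s6.png",np.hstack([crop(d,lines,(240,40,420,220),(500,500)),cv2.copyMakeBorder(crop(w,lines,(0,0,560,420),(300,225)),0,275,0,0,cv2.BORDER_CONSTANT)]))
E
```

```text
clock 18.18 tcp [0.5818 0.1834 0.3069] yaw -9.9 F [ 0.2 -0.2 -1.7] grip 0.012 tilt -1.0000 | roll deg 0.2 q [ 0.17  0.36  0.36  1.57 -0.    1.91]
  to [0.5829 0.1824 0.31  ] d cm [ 0.12  0.09 -0.31] rows>=0.1
  to [0.5829 0.1824 0.1839] d cm [ 0.    0.   12.61] rows>=3.0
```

View pics/s6.png

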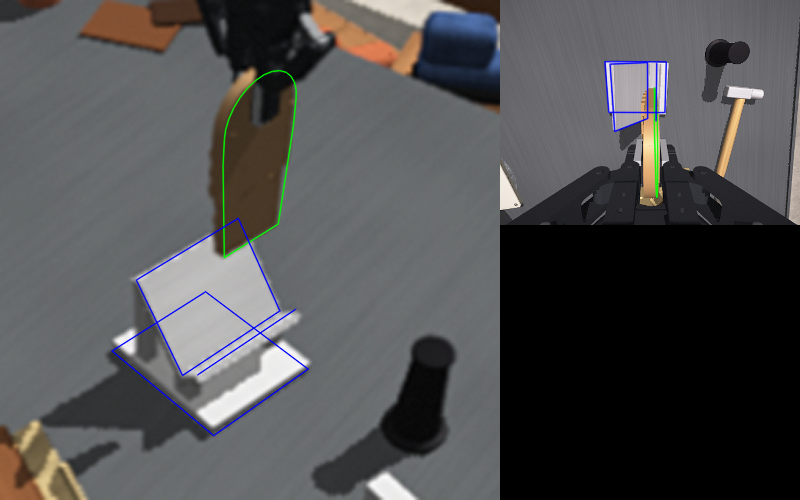

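Emit:
carry_out(commands=[{"dx": 0.1, "dy": 0.1, "dz": 1, "roll": 0.2}, {"dx": 0, "dy": 0, "dz": 2, "roll": 0}, {"dx": 0, "dy": 0, "dz": 3, "roll": 0}, {"dx": 0, "dy": 0, "dz": 3, "roll": 0}, {"dx": 0, "dy": 0, "dz": 1.5, "roll": 0}, {"dx": 0, "dy": 0, "dz": 0.8, "roll": 0}, {"dx": 0, "dy": 0, "dz": 0.4, "roll": 0}, {"dx": 0, "dy": 0, "dz": 0.2, "roll": 0}, {"dx": 0, "dy": 0, "dz": 0, "roll": 0}, {"dx": 0, "dy": 0, "dz": 0, "roll": 0}])

```text
clock: 19.12
position: [0.5836, 0.1815, 0.1903]
orientation: [-3.128, 0.282, -0.003]
force: [0.3, 0.2, -1.3]
grip_width: 0.0114
```

Emit:
carry_out(commands=[{"dx": 0, "dy": 0, "dz": 0.15, "roll": 0}, {"dx": 0, "dy": 0, "dz": 0.15, "roll": 0}, {"dx": 0, "dy": 0, "dz": 0.1, "roll": 0}, {"dx": 0, "dy": 0, "dz": 0, "roll": 0}, {"dx": 0, "dy": 0, "dz": 0, "roll": 0}])

```text
clock: 19.53
position: [0.583, 0.1817, 0.1851]
orientation: [-3.129, 0.281, 0.0]
force: [0.1, 0.3, -0.1]
grip_width: 0.0112
```

```bash
python3 - <<'E'
from h import *
plan([pose(ST)([.0393,0,.0609+.123])[0]],ST[2])
E
```

```text
clock 19.53 tcp [0.583  0.1817 0.1851] yaw -10.3 F [ 0.1  0.3 -0.1] grip 0.011 tilt -1.0000 | roll deg -0.1 q [0.16 0.38 0.08 1.27 0.   1.91]
  to [0.5829 0.1824 0.1839] d cm [-0.03 -0.06  0.12] rows>=0.0
```

Emit:
carry_out(commands=[{"dx": 0, "dy": 0, "dz": 0.1, "roll": 0}, {"dx": 0, "dy": 0, "dz": 0.1, "roll": 0}, {"dx": 0, "dy": 0, "dz": 0, "roll": 0}])

```text
clock: 19.78
position: [0.5829, 0.1818, 0.1832]
orientation: [-3.129, 0.281, 0.0]
force: [-1.0, -0.2, 1.2]
grip_width: 0.0113
```

Emit:
carry_out(commands=[{"dx": 0, "dy": 0, "dz": 0.1, "roll": 0}, {"dx": 0, "dy": 0, "dz": 0.1, "roll": 0}, {"dx": 0, "dy": 0, "dz": 0, "roll": 0}])

```text
clock: 20.03
position: [0.5831, 0.1819, 0.1827]
orientation: [-3.128, 0.281, -0.003]
force: [-3.4, 0.2, 12.8]
grip_width: 0.0117
```

Emit:
carry_out(commands=[{"dx": 0, "dy": 0, "dz": -0.15, "roll": 0}, {"dx": 0, "dy": 0, "dz": 0, "roll": 0}, {"dx": 0, "dy": 0, "dz": 0, "roll": 0}], squeeze=20)

```text
clock: 20.28
position: [0.5831, 0.1818, 0.183]
orientation: [-3.129, 0.281, -0.001]
force: [-1.8, 0.4, 5.9]
grip_width: 0.011
```

Emit:
carry_out(commands=[{"dx": 0, "dy": 0, "dz": 0, "roll": 0}, {"dx": 0, "dy": 0, "dz": 0, "roll": 0}, {"dx": 0, "dy": 0, "dz": 0, "roll": 0}], grip=0.3)

```text
clock: 20.53
position: [0.5831, 0.1816, 0.1822]
orientation: [3.129, -0.281, -0.0]
force: [-0.3, -0.6, 0.3]
grip_width: 0.0258
```

Emit:
carry_out(commands=[{"dx": 0, "dy": 0, "dz": 0, "roll": 0}, {"dx": 0, "dy": 0, "dz": 0, "roll": 0}, {"dx": 0, "dy": 0, "dz": 0, "roll": 0}], grip=0.5)

```text
clock: 20.78
position: [0.5831, 0.1816, 0.1824]
orientation: [3.129, -0.281, -0.0]
force: [-0.5, -0.2, 0.5]
grip_width: 0.0427
```

Emit:
carry_out(commands=[{"dx": 0, "dy": 0, "dz": 0, "roll": 0}, {"dx": 0, "dy": 0, "dz": 0, "roll": 0}, {"dx": -0.38, "dy": 0, "dz": 0.15, "roll": 0}, {"dx": -0.38, "dy": 0, "dz": 0.15, "roll": 0}, {"dx": -0.54, "dy": 0, "dz": 0.14, "roll": 0}, {"dx": -0.54, "dy": 0, "dz": 0.14, "roll": 0}, {"dx": -0.54, "dy": 0, "dz": 0.14, "roll": 0}, {"dx": -0.54, "dy": 0, "dz": 0.14, "roll": 0}, {"dx": -0.54, "dy": 0, "dz": 0.14, "roll": 0}, {"dx": 0, "dy": 0, "dz": 0, "roll": 0}], grip=0.7)

```text
clock: 21.62
position: [0.5478, 0.1881, 0.1725]
orientation: [3.129, -0.281, -0.001]
force: [0.4, 0.3, -0.1]
grip_width: 0.0598
```

```bash
python3 - <<'E'
from h import *
from bench import vision
plan([pose(ST)([x,0,z])[0] for x,z in ((.0046,.1707),(-.021,.159),(-.043,.144),(-.0536,.144))],ST[2])
for n in ("scene","wrist"):
    d=vision.get_image(n); pickle.dump(d,open(f"pics/{n}7.pkl","wb"))
E
```

```text
clock 21.62 tcp [0.5478 0.1881 0.1725] yaw -10.3 F [ 0.4  0.3 -0.1] grip 0.060 tilt -1.0000 | roll deg -0.1 q [ 0.19  0.33 -0.03  1.21  0.    1.94]
  to [0.5487 0.1885 0.1707] d cm [ 0.09 -0.06  0.18] rows>=0.0
  to [0.5235 0.193  0.159 ] d cm [-2.56  0.    1.17] rows>=0.7
  to [0.5019 0.1969 0.144 ] d cm [-2.2 -0.   1.5] rows>=0.6
  to [0.4914 0.1988 0.144 ] d cm [-1.06  0.    0.  ] rows>=0.3
```

Emit:
carry_out(commands=[{"dx": -0.5, "dy": 0, "dz": 0.25, "roll": 0}, {"dx": -0.5, "dy": 0, "dz": 0.25, "roll": 0}, {"dx": -0.5, "dy": 0, "dz": 0.25, "roll": 0}, {"dx": -0.5, "dy": 0, "dz": 0.25, "roll": 0}, {"dx": -0.5, "dy": 0, "dz": 0.3, "roll": 0}, {"dx": -0.44, "dy": 0, "dz": 0.3, "roll": 0}, {"dx": -0.44, "dy": 0, "dz": 0.3, "roll": 0}, {"dx": -0.44, "dy": 0, "dz": 0.3, "roll": 0}, {"dx": -0.44, "dy": 0, "dz": 0.3, "roll": 0}, {"dx": -0.44, "dy": 0, "dz": 0.25, "roll": 0}, {"dx": 0, "dy": 0, "dz": 0, "roll": 0}])

```text
clock: 22.63
position: [0.5018, 0.1963, 0.1446]
orientation: [3.129, -0.281, -0.001]
force: [1.0, -0.0, 0.1]
grip_width: 0.0596
```

Emit:
carry_out(commands=[{"dx": -0.5, "dy": 0, "dz": 0, "roll": 0}, {"dx": -0.5, "dy": 0, "dz": 0, "roll": 0}, {"dx": 0, "dy": 0, "dz": 0, "roll": 0}, {"dx": 0, "dy": 0, "dz": 0, "roll": 0}], grip=0.9)

```text
clock: 22.97
position: [0.4928, 0.1981, 0.1453]
orientation: [-3.129, 0.281, -0.001]
force: [0.1, -0.1, -0.8]
grip_width: 0.077
```

Emit:
carry_out(commands=[{"dx": 0, "dy": 0, "dz": -1, "roll": 0}, {"dx": 0, "dy": 0, "dz": -2, "roll": 0}, {"dx": 0, "dy": 0, "dz": -3, "roll": 0}, {"dx": 0, "dy": 0, "dz": -3, "roll": 0}, {"dx": -3, "dy": 0, "dz": -3, "roll": 0}, {"dx": -3, "dy": 0, "dz": -1, "roll": 0}, {"dx": 0, "dy": 3, "dz": 0, "roll": 0}, {"dx": 0, "dy": 4, "dz": 0, "roll": 0}, {"dx": 0, "dy": 4, "dz": 0, "roll": 0}, {"dx": 0, "dy": 4, "dz": 0, "roll": 0}, {"dx": 0, "dy": 0, "dz": 0, "roll": 0}])

```text
clock: 23.88
position: [0.4068, 0.056, 0.2757]
orientation: [3.126, -0.29, 0.002]
force: [1.4, 0.5, 1.4]
grip_width: 0.0769
```

```bash
python3 - <<'E'
from h import *
from bench import vision
plan([],ST[2])
D={n:vision.get_image(n) for n in ("top","scene","wrist")}; pickle.dump(D,open("pics/all8.pkl","wb"))
t,s,w=D["top"],D["scene"],D["wrist"]
def W(): return [((0,255,0),pose(ST)(l)) for l in rackw(.065)]+[((255,0,0),soleout(ST,h=.016))]
v=np.vstack([np.hstack([crop(t,W(),(125,205,245,305),(400,333)),crop(s,W(),(265,85,385,185),(400,333))]),np.hstack([crop(s,[],(80,80,440,347),(360,267)),crop(w,W(),(0,0,560,420),(356,267)),np.zeros((267,84,3),np.uint8)])])
cv2.imwrite("pics/s8.png",v)
# numeric: sole mask
for n,d,b in (("top",t,(125,205,245,305)),("scene",s,(265,85,385,185))):
    hsv=cv2.cvtColor(d["img"],cv2.COLOR_RGB2HSV); m=((hsv[...,0]<25)&(hsv[...,1]>70)).astype(np.uint8); k=np.zeros_like(m); k[b[1]:b[3],b[0]:b[2]]=m[b[1]:b[3],b[0]:b[2]]
    M=cv2.moments(k,True); print(n,k.sum(),M["m10"]/max(M["m00"],1),M["m01"]/max(M["m00"],1))
    for y in (-.005,0,.005):
        p=np.zeros_like(m); cv2.fillPoly(p,[np.round(proj(d,soleout(ST,y=y,h=.016))).astype(np.int32)],1); q=cv2.moments(p,True)
        print("  model",y,p.sum(),q["m10"]/q["m00"],q["m01"]/q["m00"],"IoU",(p&k).sum()/(p|k).sum())
E
```

```text
clock 23.88 tcp [0.4068 0.056  0.2757] yaw -10.6 F [1.4 0.5 1.4] grip 0.077 tilt -1.0000 | roll deg -0.4 q [-0.07  0.01 -0.17  1.4  -0.    1.69]
top 2092 172.15200764818357 258.0239005736138
  model -0.005 2096 173.57585877862596 256.7958015267176 IoU 0.9079726651480637
  model 0 2110 171.021327014218 256.3549763033175 IoU 0.8784085829235584
  model 0.005 2105 168.85273159144893 255.81852731591448 IoU 0.774630021141649
scene 1588 312.14231738035267 134.52455919395467
  model -0.005 1571 311.5321451304901 135.017823042648 IoU 0.9332925336597307
  model 0 1557 313.0378933847142 133.9800899165061 IoU 0.9130170316301703
  model 0.005 1559 314.54137267479155 133.34316869788327 IoU 0.7993138936535163
```

```bash
python3 - <<'E'
from h import *
from scipy.ndimage import map_coordinates, gaussian_filter1d
D=pickle.load(open("pics/all8.pkl","rb"))
ys=np.arange(-.1,.1,.0005)
def prof(d,a,h,ch):
    P=proj(d,pose(ST)(np.array([slope(a,y,h) for y in ys]))); im=d["img"].astype(float)
    v=im[...,0]-im[...,2] if ch=="rb" else im.mean(2)
    return gaussian_filter1d(map_coordinates(v,[P[:,1],P[:,0]],order=1),3)
def edge(v,lo,hi):
    g=np.abs(np.gradient(v)); m=(ys>=lo)&(ys<=hi); i=np.where(m)[0][np.argmax(g[m])]
    return round(ys[i]*1000,1), round(g[i],1)
for n in ("top","scene"):
    d=D[n]
    for a in (.02,.035,.05,.065,.08,.1,.115):
        w=.033+.07*min(a,.1); r=prof(d,a,.016,"rb"); b=prof(d,a,0,"g")
        l,u=edge(r,-w-.012,-w+.012),edge(r,w-.012,w+.012)
        print(n,a,"exp %.1f"%(w*1e3),"sole",l,u,"mid %.2f wid %.1f"%((l[0]+u[0])/2,u[0]-l[0]),"board",*([edge(b,-.075,-.055),edge(b,.055,.075)] if a<.1 else []))
E
```

```text
top 0.02 exp 34.4 sole (np.float64(-38.0), np.float64(3.2)) (np.float64(29.5), np.float64(3.2)) mid -4.25 wid 67.5 board (np.float64(-75.0), np.float64(3.4)) (np.float64(64.0), np.float64(2.5))
top 0.035 exp 35.5 sole (np.float64(-37.5), np.float64(3.2)) (np.float64(30.0), np.float64(3.2)) mid -3.75 wid 67.5 board (np.float64(-75.0), np.float64(3.8)) (np.float64(64.5), np.float64(2.5))
top 0.05 exp 36.5 sole (np.float64(-37.5), np.float64(3.1)) (np.float64(30.0), np.float64(3.2)) mid -3.75 wid 67.5 board (np.float64(-75.0), np.float64(2.7)) (np.float64(65.0), np.float64(2.5))
top 0.065 exp 37.5 sole (np.float64(-43.5), np.float64(3.4)) (np.float64(37.5), np.float64(3.2)) mid -3.00 wid 81.0 board (np.float64(-70.0), np.float64(1.6)) (np.float64(65.0), np.float64(2.8))
top 0.08 exp 38.6 sole (np.float64(-44.0), np.float64(3.3)) (np.float64(38.0), np.float64(3.2)) mid -3.00 wid 82.0 board (np.float64(-61.5), np.float64(2.2)) (np.float64(66.0), np.float64(2.5))
top 0.1 exp 40.0 sole (np.float64(-43.5), np.float64(3.2)) (np.float64(38.5), np.float64(3.4)) mid -2.50 wid 82.0 board
top 0.11
[... 640 characters left out ...]
4(-67.0), np.float64(3.9)) (np.float64(68.0), np.float64(4.7))
scene 0.065 exp 37.5 sole (np.float64(-42.5), np.float64(4.1)) (np.float64(39.5), np.float64(5.3)) mid -1.50 wid 82.0 board (np.float64(-66.0), np.float64(6.6)) (np.float64(66.5), np.float64(5.6))
scene 0.08 exp 38.6 sole (np.float64(-42.5), np.float64(3.4)) (np.float64(40.0), np.float64(5.1)) mid -1.25 wid 82.5 board (np.float64(-65.0), np.float64(3.4)) (np.float64(67.0), np.float64(5.0))
scene 0.1 exp 40.0 sole (np.float64(-42.5), np.float64(3.9)) (np.float64(40.5), np.float64(5.2)) mid -1.00 wid 83.0 board
scene 0.115 exp 40.0 sole (np.float64(-41.0), np.float64(3.8)) (np.float64(41.5), np.float64(5.2)) mid 0.25 wid 82.5 board
```

View pics/s8.png

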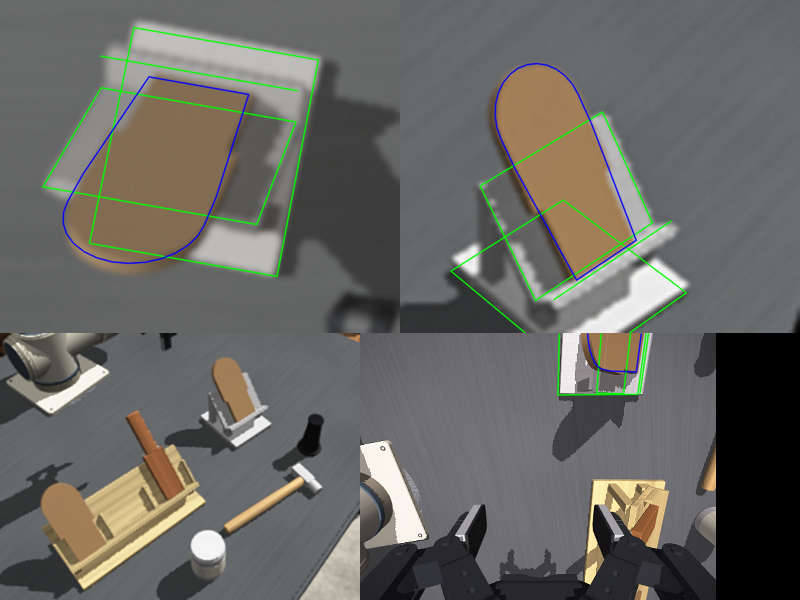

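The last picture has the sole on the stand, plain face up with its cut end on the ledge. At top-left its cut end is near (150–248, 77–95), and at top-right the toe is at (537, 63). The paddle is leaning in its bay, and the other sole, tin, hammer and cone are where they were. Counting the visible side wall and the camera bias, the sole is about 1–2 mm and 1° off, so I'm handing in.

```bash
python3 -c "
from bench import ctrl, monitor
s=monitor.state(); print(s['clock'],s['force']); print(ctrl.sign_off())"
```

```text
24.0333 [-1.35030294 -0.56971576 -0.47616706]
the job is handed in; nothing more can be done
None
```

The job is done and handed in at 24.0 s of the 67 s allowed; sign-off gave no verdict.

- **Paddle:** I gripped it by the handle's edges, lifted it off the stand and set it down in the ticketed bay (y = +110 mm). It leans there handle up, within a few millimetres of the expected outline.
- **Half sole:** I stood the ribs-up sole upright on its foot between the fingers, gripped it and turned it half round. I then set its cut end on the stand's ledge and eased it back onto the slope.

**Last checks**
- **Pose:** The sole lies plain face up, toe at the top, cut end on the ledge and toe outline on the model in the scene view. The pictures show no gap, but I did not measure flatness separately.
- **Centring:** Raw edge readings put the sole's middle 1–4 mm to the −y side, with about 1° of skew. After allowing for the visible side wall and camera bias, I estimate it is 1–2 mm off, which I accepted without nudging.
- **Camera disagreement:** The top and scene cameras differ by 2–4 mm in y, so the centring is only that certain.
- **Surroundings:** The other half sole, tin, hammer and cone look undisturbed. The highest force I read was about 13 N, when the foot touched the ledge; I read it only at the end of each move. The robot was touching nothing at hand-in.

The first batch of moves was refused because each row needed all four keys, so nothing moved then.

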